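# Bearing and backing ring from sloped bins onto a driving block

### The arm

A 6-joint arm with a two-finger parallel gripper is mounted at the origin on the work surface. World frame = base frame: x ahead of the robot, y to its left, z up, the work surface at z = 0. Lengths are in m, angles in rad, forces in N, time in s.
With the tool pointing down it reaches from about 0.425 to 0.95 m from the base axis. Payload 3.5 kg.
Tool frame: the origin (TCP) lies midway between the tips of the shut fingers; the grasp point (between the pads) lies 19 mm behind it; z points along the fingers, y is the line along which they close (so a half turn about z gives the same grasp; the last joint's range is limited). The gripper opens to 85 mm and grips with 20 to 120 N. Pads are 22 mm wide; open, the fingers measure 114 mm over their backs; the gripper's body (76 mm by 85 mm) begins 54 mm behind the grasp point. The pads swing forward as they close: fully open they stand 13 mm farther back than shut.
Start: joints at [1.2, 0.286, 1.577, -0, 1.279, -0.15], TCP at [0.148, 0.659, 0.231] pointing down, gripper open.
Joint ranges: [-2.77, 2.77], [-0.9, 2.22], [0.21, 2.48], [-1.53, 4.67], [0.24, 2.81], [-2.84, 2.84]. Speed limits (rad/s): [2.79, 2.79, 3.14, 3.14, 3.14, 3.14].

### API

Orientations are given as a unit quaternion [x, y, z, w].
In Python, from plant import ctrl, cams, order gives the robot as it stands.
- The arm moves only by the tool move_arm, never from a script. Its argument "plan" is one flat list of numbers, 7 for each row, row after row: the shift along the world's x, y, z in mm, then the turn, a rotation vector about the world's x, y, z in degrees, then the finger opening in mm, from 0 to 85.4. A call has 1 to 12 rows; each row shifts and turns the commanded pose from where the row before left it; what a row does not reach is not made up. A row lasts 1/10 s, in which the tool goes at most 50 mm and 8.59 degrees, less where a joint would pass 70% of its speed; a pose out of reach is approached as far as the arm can. A call is refused whole if a number of a shift passes 50 or a number of a turn 8.59, either way. A call with a gripper value outside its range is refused whole. The fingers move at their own pace and stop on an object; "newtons" is the grip in N (left out, the last holds). Time passes only in rows, so rows that do not move let the fingers close. It gives the time, the measured TCP pose, the force, the opening and the grip force at its end, in the units of the state.
- ctrl.get_state(): the state, without advancing time (a new reading comes with each control period).
- cams.read_camera(name): name is "scene" or "top" or "wrist"; returns a dict with "color" (480x640x3 uint8, red, green, blue), "fov_y" (degrees; the focal length in pixels is half the picture's height over the tangent of half this angle, whatever the lens; pixels are square), "cx", "cy" (the principal point, pixels), "k1" (the pictures are not rectified: a ray, as slopes to the right and down, at radius r is drawn at 1 + k1 r^2 times it, then the intrinsics apply), "origin" and "orientation" of the camera in the world; the wrist camera has in their place "T_tool_cam" (4x4, takes a point from camera to tool coordinates, whose origin is the TCP and whose axes are the flange's). Camera axes: x right, y up, looking along -z (the intrinsics and any distortion apply to the point x, -y, -z); pixel columns grow to the right and rows downward; lengths in m; the calibration is good to about 2 mm. A picture is of the moment at which its call begins: read the wrist's pose just before it. There is no depth.
- order.sign_off(): hands the job in; it is judged then, once.
The state is a dict: "time": time; "qpos": joint angles; "dq": joint speeds; "joint_efforts": joint torques, N m; "eef_pos": TCP position; "tcp_rot": TCP orientation; "contact_force": force on the tool from outside, world axes, zero at the start; "wrist_torque": the same for the moment, N m; "opening": opening from 0.0 (shut) to 1.0 (fully open); "finger_force": force on a finger pad.
Only numpy, scipy, OpenCV 4.12 (cv2) and the standard library are available. Lean on these libraries where they do the work, as an engineer would, in place of code of your own. Each camera call takes 0.05 s, during which the arm holds its last target. There are 200 camera calls.

### The job

A 20 mm shaft is to be driven through a new bearing. Take the brass backing ring from its sloped bin and lay it flat over the hole of the round steel driving block, then take the bearing from its bin and lay it flat on the ring, all three centred well enough for the shaft to pass straight through. Set both down rather than letting them drop, and leave the oil seal, torque wrench, footpeg and tail-light lens where they are.

Things in the scene. Friction and masses are not known exactly. Their poses are not given: they have to be found in the camera images.
- rack: Grey steel bench rack, 190 deep (x), 430 wide (y), 230 high, fixed, open front towards the robot (its -x). Origin: centre of the footprint at bench height; x front to back, z up. Three open plastic hopper bins stand side by side, centres at y = -133, 0, +133 (middle green, others blue), one part in each; which part is in which bin varies. Uprights only outside the bins (y = +-208), behind x = -51.
- rack_bins (a point): On the floor of the middle bin at the inner face of its front lip (rack x = -90, z = 45). Every bin floor rises from here to the back at 30 degrees. Square to the floor: lip 18 high, side walls 30 high for the first 80 mm of slope, then 60. Bins are 126 wide inside. Boxed stock, up to 46 high, fills each bin from 88 mm up the slope.
- rack_shelf (a point): Middle of the lower front edge of the rack's flat top shelf (rack x = -52, z = 200); shelf 12 thick, 146 deep, over the back of the bins, so a gripper coming straight down on a part strikes it. Come in square to the bin floor: tilted 30 degrees, fingers pointing down and to the back, closing along the rack's y.
- ring: Brass backing ring: plain flat ring, outside diameter 54, hole 28, thickness 15, about 210 g. Lies flat on the sloped floor of one of the bins, about 29 mm up the slope from the front lip. Origin: centre of its underside; z: its axis, up out of the bin floor.
- ring_mid (a point): Centre of the backing ring's body, 7.5 mm above its underside.
- bearing: Sealed ball bearing: bright steel outer and inner rings with black seals between, outside diameter 47, bore 20, thickness 14, about 105 g. Lies flat on the sloped floor of one of the bins, about 29 mm up the slope from the front lip. Origin: centre of its underside; z: its axis, up out of the bin floor.
- bearing_mid (a point): Centre of the bearing, 7 mm above its underside.
- block: Round steel driving block standing loose on the bench, diameter 100, height 30, 1.7 kg, with a 32 mm hole through its centre. Origin: centre of its underside; z up.
- block_top (a point): Centre of the hole in the driving block's flat top face, 30 mm above the bench.
- seal: Orange and black oil seal, diameter 42, hole 24, thickness 8, lying in the third bin. Not wanted: leave it. Origin: centre of its underside.
- torque_wrench: Steel torque wrench with black grip, 310 long, 27 high, lying on the bench in front of the rack. Leave it. Origin: on the bench under its middle; x along it towards the head.
- footpeg: Aluminium footpeg, 110 x 30 x 21 high, on the bench behind the block. Leave it. Origin: under its middle.
- lens: Red tail-light lens on a black base, 62 x 120 x 35 high, on the rack's top shelf. Leave it. Origin: under its middle.

How it is judged:
On the way, in this order (a step that is already met when the one before it is completed fails the run):
1. the backing ring lies flat and centred on the driving block, released (horizontal distance between ring_mid and block_top below 0.006 m and z of ring_mid in the frame of block_top between 0.006 and 0.009 m and angle between the z axis of ring and the z axis of block, either way round below 0.06 rad and contact force between the fingers and ring below 0.05 N and linear speed of ring below 0.01 m/s and angular speed of ring below 0.1 rad/s), for 0.2 s.
2. the bearing lies flat and centred on the backing ring, released (horizontal distance between bearing_mid and ring_mid below 0.004 m and horizontal distance between bearing_mid and block_top below 0.006 m and z of bearing_mid in the frame of block_top between 0.0205 and 0.0235 m and angle between the z axis of bearing and the z axis of ring, either way round below 0.06 rad and contact force between the fingers and bearing below 0.05 N and linear speed of bearing below 0.01 m/s and angular speed of bearing below 0.1 rad/s), for 0.2 s.
At the end, for the whole second after the job is handed in: Ring flat on the block (within 3.5 degrees), axis within 6 mm of the block hole's; bearing flat on the ring, axis within 4 mm of the ring's and 6 mm of the block hole's, so a 20 mm shaft passes all three; both released and at rest, block flat on the bench (all of step 1 and all of step 2 and angle between block's own z axis and vertical below 0.05 rad); the robot touches nothing.
It fails at once if the ring falls free from more than about 10 mm (contact force between the fingers and ring below 0.02 N and linear speed of ring above 0.45 m/s).
It fails at once if the bearing falls free from more than about 10 mm (contact force between the fingers and bearing below 0.02 N and linear speed of bearing above 0.45 m/s).
It fails at once if the oil seal is shifted by more than 25 mm (distance of seal from where it was at the start of the episode above 0.025 m).
It fails at once if the torque wrench, footpeg or tail-light lens is shifted by more than 25 mm (distance of any of torque_wrench, footpeg, lens from where it was at the start of the episode above 0.025 m).
It also fails if it takes over 72 s, if anything falls off the work surface, if the arm or the gripper's body presses on something with over 40 N, if the wrist force passes 120 N, or if a joint passes its speed limit or range.

## Working session

There is one attempt and no reset: what is moved stays moved. The work goes in short steps, Python scripts to look and compute and a tool call to move; the robot and the scene stay as the last step left them, time stands still between calls to the robot, and variables do not carry over. Pictures are saved under pics/ and viewed, at most 12 in all, crops included, and the job is handed in when it is done.

Besides the shell and the picture viewer there is one more tool, called after "Request:" as name(argument=value, ...), one argument or row to a line, values as JSON. move_arm: Moves the arm, as the interface text tells. Its arguments: {"type":"object","properties":{"plan":{"type":"array","items":{"type":"number"}},"newtons":{"type":"number"}},"required":["plan"]}

```bash
mkdir -p pics; ls; cat > h.py <<'E'
import numpy as np, cv2
from scipy.spatial.transform import Rotation as R
from plant import ctrl, cams, order
def shot(name):
    s=ctrl.get_state(); c=cams.read_camera(name)
    if name=="wrist":
        T=np.eye(4); T[:3,:3]=R.from_quat(s["tcp_rot"]).as_matrix(); T[:3,3]=s["eef_pos"]
        T=T@np.array(c["T_tool_cam"])
    else:
        T=np.eye(4); T[:3,:3]=R.from_quat(c["orientation"]).as_matrix(); T[:3,3]=c["origin"]
    c["T"]=T; return c
def K(c):
    f=240/np.tan(np.radians(c["fov_y"])/2); return np.array([[f,0,c["cx"]],[0,f,c["cy"]],[0,0,1.]]),np.array([c["k1"],0,0,0.])
def ray(c,uv):
    k,d=K(c); p=cv2.undistortPoints(np.array(uv,float).reshape(-1,1,2),k,d)[:,0]
    v=np.c_[p[:,0],-p[:,1],-np.ones(len(p))]@c["T"][:3,:3].T
    return c["T"][:3,3],v
def plane(c,uv,p0,n=(0,0,1)):
    o,v=ray(c,uv); n=np.array(n,float); return o+v*((np.array(p0)-o)@n/(v@n))[:,None]
def proj(c,P):
    k,d=K(c); q=(np.atleast_2d(P)-c["T"][:3,3])@c["T"][:3,:3]; q=q*[1,-1,-1]
    return cv2.projectPoints(q,np.zeros(3),np.zeros(3),k,d)[0][:,0]
def save(c,n): cv2.imwrite(f"pics/{n}.png",c["color"][:,:,::-1])
E
python3 - <<'E'
from h import *
for n in("scene","top","wrist"):
    c=shot(n); save(c,n+"0"); print(n,c["fov_y"],c["cx"],c["cy"],c["k1"],c["T"].round(3).tolist())
print(ctrl.get_state())
E
```

```text
pics
scene 44.55829173800809 321.7122635848822 242.5717938891216 -0.16090648870279703 [[-0.47, 0.837, -0.28, 0.24], [-0.883, -0.445, 0.15, 0.131], [0.001, 0.318, 0.948, 1.096], [0.0, 0.0, 0.0, 1.0]]
top 48.13207661575635 314.13583115266397 240.34069105334174 -0.12844970909299994 [[-0.003, 0.99, -0.139, 0.378], [-1.0, -0.004, -0.006, -0.021], [-0.006, 0.139, 0.99, 1.153], [0.0, 0.0, 0.0, 1.0]]
wrist 65.65858325039032 314.5666911055066 236.5105749338601 -0.072402662851334 [[0.218, -0.926, -0.309, 0.068], [0.976, 0.206, 0.07, 0.676], [-0.001, -0.317, 0.948, 0.372], [0.0, 0.0, 0.0, 1.0]]
{'time': 0.15, 'qpos': array([ 1.20006306e+00,  2.87028565e-01,  1.57784008e+00, -2.76133485e-05,
        1.27862505e+00, -1.50000423e-01]), 'dq': array([ 3.65226011e-04, -2.94974076e-03, -4.00403233e-03, -1.98460331e-03,
       -3.28610138e-04, -4.70184493e-05]), 'joint_efforts': array([ 8.61772769e-04, -4.06602895e+01, -2.93140608e+01, -1.37358261e-04,
        3.99402576e-03,  7.99857247e-06]), 'eef_pos': array([0.1475759 , 0.65813954, 0.23022101]), 'tcp_rot': array([ 1.10138487e-01,  9.93915796e-01, -9.21891156e-04, -2.31926259e-04]), 'contact_force': array([-0.6848979 ,  0.00950488, -0.06856121]), 'wrist_torque': array([-0.03262853, -0.01924968, -0.03594267]), 'finger_force': 0.0, 'opening': 1.0015382471021221}
```

View pics/top0.png

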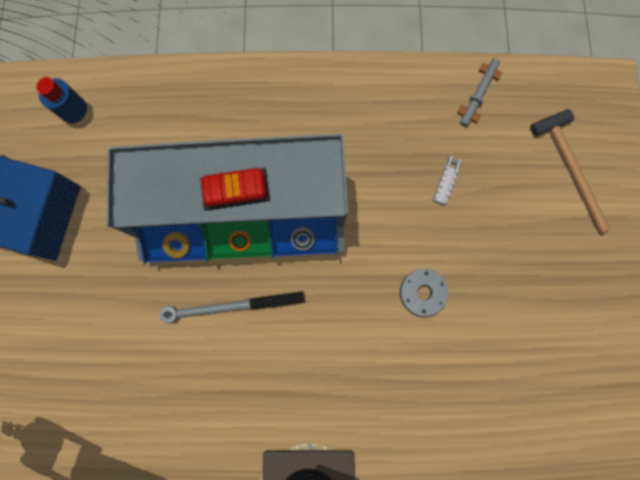

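View pics/scene0.png

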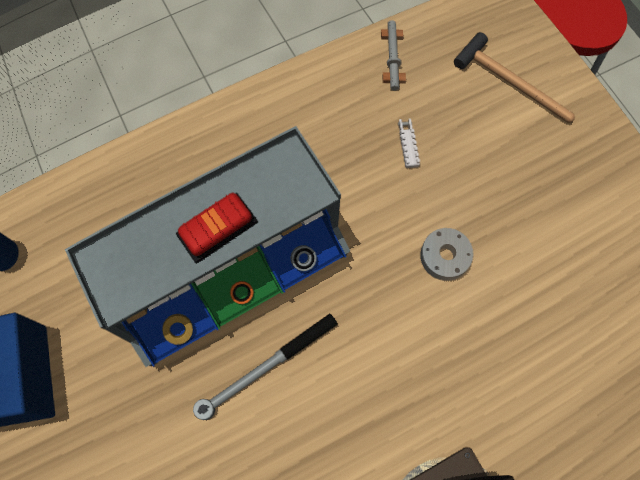

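The top view shows the ring in the left blue bin at about (176,245), the seal in the green bin at (240,241), the bearing in the right blue bin at (303,239) and the block at (424,293). The scene view agrees: ring (178,330), bearing (304,258), block (447,254).

```bash
cat > m.py <<'E'
from h import *
def blob(m,near,rad=40):
    yy,xx=np.mgrid[:480,:640]; m=(m&(np.hypot(xx-near[0],yy-near[1])<rad)).astype(np.uint8)
    cs,_=cv2.findContours(m,cv2.RETR_EXTERNAL,cv2.CHAIN_APPROX_NONE); c=max(cs,key=cv2.contourArea)
    return cv2.fitEllipse(cv2.convexHull(c))
def masks(c):
    hsv=cv2.cvtColor(c["color"],cv2.COLOR_RGB2HSV).astype(int); H,S,V=[hsv[...,i] for i in range(3)]
    return dict(ring=(H>15)&(H<32)&(S>70)&(V>90),grey=(S<70)&(V>90),dark=(S<60)&(V>130))
E
python3 - <<'E'
from m import *
for n,pr,pb,pk,sh in(("top",(176,245),(303,239),(424,293),[(108,228),(347,214)]),("scene",(178,330),(304,258),(447,254),[(104,327),(340,196)])):
    c=shot(n); M=masks(c)
    for nm,m,p,r,z in(("ring","ring",pr,20,.0725),("bearing","grey",pb,16,.0716),("block","grey",pk,40,.03)):
        e=blob(M[m],p,r); print(n,nm,np.round(e[0],1),np.round(e[1],1),plane(c,e[0],(0,0,z)).round(4))
    P=plane(c,sh,(0,0,.212)); d=P[0]-P[1]; print("shelf",P.round(3).tolist(),"yaw",np.degrees(np.arctan2(-d[0],d[1])),np.hypot(*d[:2]))
E
```

```text
top ring [175.3 248.1] [17.5 24.2] [[0.5142 0.2701 0.0725]]
top bearing [302.  240.9] [ 8.7 12.2] [[0.5282 0.0104 0.0716]]
top block [424.  292.2] [48.2 48.6] [[ 0.4245 -0.2436  0.03  ]]
shelf [[0.534, 0.359, 0.212], [0.557, -0.074, 0.212]] yaw 3.041605243340458 0.43334910944366023
scene ring [178.6 332.3] [22.  28.5] [[0.5141 0.2724 0.0725]]
scene bearing [304.  258.6] [22.9 24.6] [[0.5314 0.0121 0.0716]]
scene block [447.4 252.1] [48. 52.] [[ 0.4253 -0.2422  0.03  ]]
shelf [[0.539, 0.356, 0.212], [0.559, -0.073, 0.212]] yaw 2.7138479761984935 0.42955382326135927
```

```bash
cat >> h.py <<'E'
def Rgrasp(yaw,tilt):
    a=np.radians(yaw);t=np.radians(tilt)
    y=np.array([-np.sin(a),np.cos(a),0]); z=np.array([np.cos(a)*np.sin(t),np.sin(a)*np.sin(t),-np.cos(t)])
    return np.c_[np.cross(y,z),y,z]
def delta(P,Rt):
    s=ctrl.get_state(); q=R.from_quat(s["tcp_rot"]).as_matrix()
    print("d mm",((np.array(P)-s["eef_pos"])*1000).round(1),"rotvec",np.degrees(R.from_matrix(Rt@q.T).as_rotvec()).round(2),"t",s["time"])
E
python3 -c "
from h import *
delta((.455,.268,.18),Rgrasp(3,30))"
```

```text
d mm [ 307.3 -390.3  -50.7] rotvec [ -2.47 -30.    15.31] t 0.25
```

Request:
move_arm(
  plan=[25.6,-32.5,-4.2,-0.2,-2.5,1.28,85,25.6,-32.5,-4.2,-0.2,-2.5,1.28,85,25.6,-32.5,-4.2,-0.2,-2.5,1.28,85,25.6,-32.5,-4.2,-0.2,-2.5,1.28,85,25.6,-32.5,-4.2,-0.2,-2.5,1.28,85,25.6,-32.5,-4.2,-0.2,-2.5,1.28,85,25.6,-32.5,-4.2,-0.2,-2.5,1.28,85,25.6,-32.5,-4.2,-0.2,-2.5,1.28,85,25.6,-32.5,-4.2,-0.2,-2.5,1.28,85,25.6,-32.5,-4.2,-0.2,-2.5,1.28,85,25.6,-32.5,-4.2,-0.2,-2.5,1.28,85,25.6,-32.5,-4.2,-0.2,-2.5,1.28,85],
)

```text
time: 1.45
eef_pos: [0.4557, 0.2673, 0.1811]
tcp_rot: [-0.027, 0.965, 0.008, 0.26]
contact_force: [1.2, 0.4, 0.8]
opening: 0.996
finger_force: 0.0
```

Request:
move_arm(
  plan=[0,0,0,0,0,0,85,0,0,0,0,0,0,85],
)

```text
time: 1.65
eef_pos: [0.4552, 0.2678, 0.1808]
tcp_rot: [-0.025, 0.966, 0.008, 0.258]
contact_force: [-0.2, -0.1, 0.2]
opening: 0.996
finger_force: 0.0
```

```bash
python3 -c "
from h import *
c=shot('wrist'); save(c,'w1'); print(proj(c,[(.522,.271,.0725)]))
import pickle; pickle.dump(c,open('w1.pkl','wb'))"
```

```text
[[313.58519875 230.87946813]]
```

View pics/w1.png

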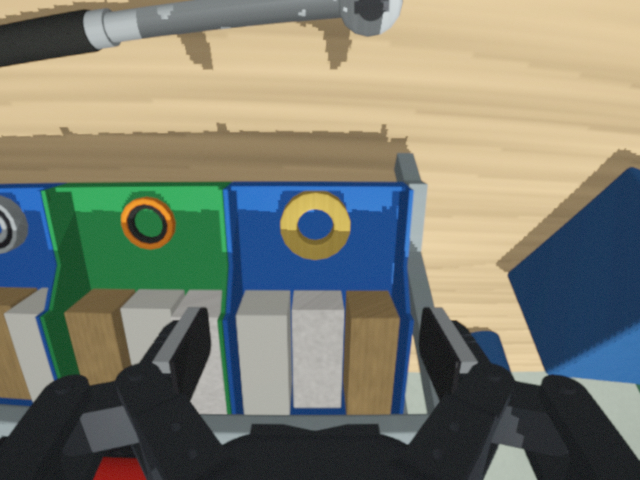

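The ring lies at about (316,225), near the middle of its bin (walls at columns 230 and 408); the seal is at (147,223), and the lip edge runs along row 186. The fingers are clear.

```bash
python3 - <<'E'
from m import *
import pickle; c=pickle.load(open('w1.pkl','rb'))
hsv=cv2.cvtColor(c["color"],cv2.COLOR_RGB2HSV).astype(int);H,S,V=[hsv[...,i] for i in range(3)]
e=blob((H>15)&(H<35)&(S>60)&(V>50),(316,225),42); print(e)
# lip edge: first blue row in columns
cols=list(range(245,400,5)); B=(H>100)&(H<125)&(S>120)
pts=[(u,160+np.argmax(B[160:,u])) for u in cols]
P=plane(c,pts,(0,0,.061)); f=np.polyfit(P[:,1],P[:,0],1); print("lip x",P[:,0].mean(),P[:,1].mean(),"yaw",-np.degrees(np.arctan(f[0])))
for yaw in(2,3):
    a=np.radians(yaw); rx=np.array([np.cos(a),np.sin(a),0]); n=-.5*rx+[0,0,.866]
    org=np.array([.547,.142,0])+rx*-.038; org[2]=.045
    T=plane(c,e[0],org+n*.015,n)[0]; print(yaw,"ring top",T.round(4),"mid",(T-n*.0075).round(4),"upslope",(T-org-n*.015)@(rx*.866+[0,0,.5]))
    u=[(232,190),(408,190)]; print(plane(c,u,org+n*.02,n).round(4))
for n,p in(("top",(176,245)),("scene",(178,330))):
    d=shot(n);print(n,proj(d,T),p)
E
```

```text
((314.7681884765625, 224.49160766601562), (69.1601791381836, 69.6572036743164), 100.55986022949219)
lip x 0.48359649419283385 0.27366095064561297 yaw 2.2233420558158983
2 ring top [0.5176 0.2717 0.0699] mid [0.5214 0.2718 0.0634] upslope 0.023860213957872974
[[0.494  0.2106 0.0608]
 [0.4882 0.338  0.0601]]
3 ring top [0.5168 0.2716 0.0707] mid [0.5205 0.2718 0.0642] upslope 0.025496261018390434
[[0.4935 0.2108 0.0613]
 [0.4871 0.3375 0.0614]]
top [[174.87013018 247.01817508]] (176, 245)
scene [[178.6670747  330.89484773]] (178, 330)
```

```bash
python3 -c "
from h import *
Rg=Rgrasp(2.5,30); z=Rg[:,2]; G=np.array([.523,.272,.0583])
delta(G-z*.045,Rg); delta(G,Rg)"
```

```text
d mm [ 45.7   1.4 -84.2] rotvec [-0.14  0.02 -0.68] t 1.8
d mm [  68.2    2.3 -123.1] rotvec [-0.14  0.02 -0.68] t 1.8
```

Request:
move_arm(
  plan=[15.2,0.5,-28,0,0,-0.23,76,15.2,0.5,-28,0,0,-0.23,76,15.3,0.4,-28.2,0,0,-0.22,76,0,0,0,0,0,0,76,0,0,0,0,0,0,76],
)

```text
time: 2.3
eef_pos: [0.5001, 0.271, 0.0964]
tcp_rot: [-0.021, 0.966, 0.006, 0.258]
contact_force: [0.8, 0.3, 0.7]
opening: 0.893
finger_force: 0.0
```

```bash
python3 - <<'E'
from m import *
c=shot('wrist'); save(c,'w2')
hsv=cv2.cvtColor(c["color"],cv2.COLOR_RGB2HSV).astype(int);H,S,V=[hsv[...,i] for i in range(3)]
p=proj(c,(.515,.2717,.073))[0]; print(p)
e=blob((H>15)&(H<35)&(S>60)&(V>50),p,75); print(e)
Rg=Rgrasp(2.5,30); z=Rg[:,2]
for dn in(-.003,0,.003):
    und=np.array([.5222,.272,.06])-z*dn
    T=plane(c,e[0],und-z*.015,z)[0]; print(dn,"underside",(T+z*.015).round(4))
delta((.523,.272,.0583),Rg)
E
```

```text
[314.29992208 285.89064268]
((313.8502502441406, 281.9906921386719), (99.46835327148438, 102.51014709472656), 92.11921691894531)
-0.003 underside [0.5232 0.2718 0.0571]
0 underside [0.5205 0.2717 0.059 ]
0.003 underside [0.5178 0.2716 0.0609]
d mm [ 22.3   0.8 -39.4] rotvec [-0.14  0.06 -0.01] t 2.35
```

View pics/w2.png

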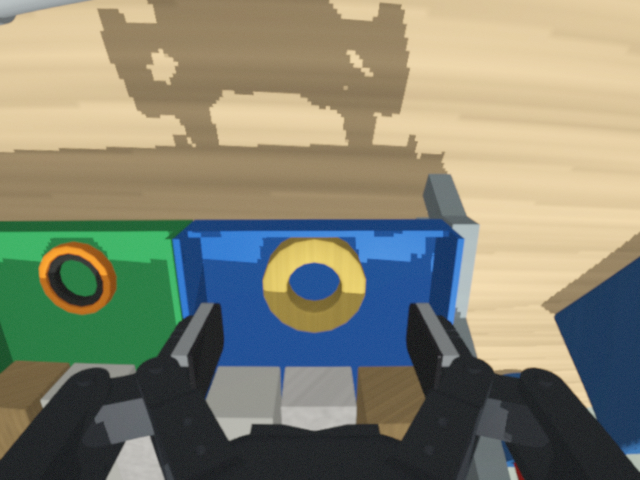

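The ring is at (314,282), centred between the fingers; the fingers clear the bin walls (columns 180 and 455).

Request:
move_arm(
  plan=[7,0.2,-12.5,0,0,0,76,7,0.2,-12.5,0,0,0,76,4.5,0.2,-8,0,0,0,76,4,0.2,-7,0,0,0,76,0,0,0,0,0,0,76,0,0,0,0,0,0,76],
  newtons=40,
)

```text
time: 2.95
eef_pos: [0.5233, 0.271, 0.0572]
tcp_rot: [-0.02, 0.966, 0.007, 0.259]
contact_force: [0.9, -0.1, 0.6]
opening: 0.891
finger_force: 0.0
```

Request:
move_arm(
  plan=[0,0,0,0,0,0,40,0,0,0,0,0,0,40,0,0,0,0,0,0,40,0,0,0,0,0,0,40,0,0,0,0,0,0,40],
  newtons=40,
)

```text
time: 3.45
eef_pos: [0.5231, 0.2711, 0.0578]
tcp_rot: [-0.02, 0.966, 0.007, 0.259]
contact_force: [-5.1, -0.7, 5.9]
opening: 0.623
finger_force: 40.2
```

Request:
move_arm(
  plan=[-2.5,0,4.3,0,0,0,40,-5,0,8.7,0,0,0,40,-10,0,17.3,0,0,0,40,-12.5,0,21.6,0,0,0,40,-15,0,26,0,0,0,40,-15,0,26,0,0,0,40,-15,0,26,0,0,0,40,0,0,0,0,0,0,40,0,0,0,0,0,0,40],
)

```text
time: 4.35
eef_pos: [0.4478, 0.2708, 0.1869]
tcp_rot: [-0.02, 0.966, 0.007, 0.259]
contact_force: [-0.2, -0.6, -2.3]
opening: 0.613
finger_force: 42.6
```

```bash
python3 - <<'E'
from m import *
c=shot('wrist'); save(c,'w3'); t=shot('top'); save(t,'t3')
p=blob((lambda g:(g[...,1]<70)&(g[...,2]>90))(cv2.cvtColor(t["color"],cv2.COLOR_RGB2HSV)),(424,293),40); print(p, plane(t,p[0],(0,0,.03)))
delta((.425,-.243,.12),Rgrasp(2.5,0))
E
```

```text
((423.99310302734375, 292.1307067871094), (48.01811981201172, 48.809303283691406), 120.62508392333984) [[ 0.42469558 -0.24359999  0.03      ]]
d mm [ -22.5 -513.3  -64.8] rotvec [-1.32 29.81  0.11] t 4.45
```

View pics/w3.png

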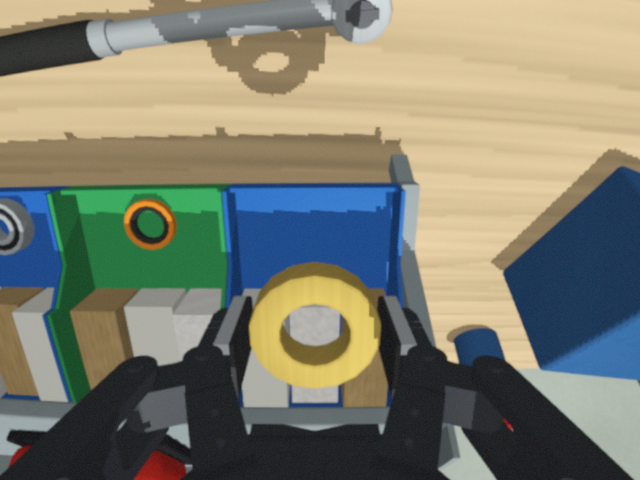

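The ring is held square between the pads at (315,325), and the gripper is clear of everything else.

Request:
move_arm(
  plan=[0,-20,0,0,1.5,0,40,0,-40,0,-0.1,2.5,0,40,0,-48,0,-0.1,2.8,0,40,0,-48,0,-0.1,2.8,0,40,0,-48,0,-0.1,2.8,0,40,0,-48,0,-0.1,2.8,0,40,2,-48,0,-0.2,2.8,0,40,2,-48,-4,-0.2,2.8,0,40,2,-48,-8,-0.2,2.8,0,40,2,-48,-10,-0.2,2.8,0,40,2,-40,-10,-0.1,2.2,0.1,40,2,-29,-5,0,1.2,0,40],
)

```text
time: 5.65
eef_pos: [0.4592, -0.2449, 0.1464]
tcp_rot: [-0.02, 1.0, 0.001, -0.001]
contact_force: [-0.4, 0.7, -1.4]
opening: 0.622
finger_force: 42.8
```

Request:
move_arm(
  plan=[0,0,0,0,0,0,40,0,0,0,0,0,0,40,0,0,0,0,0,0,40],
)

```text
time: 5.95
eef_pos: [0.4597, -0.2413, 0.1485]
tcp_rot: [-0.022, 1.0, 0.0, 0.001]
contact_force: [0.5, -0.6, -2.1]
opening: 0.616
finger_force: 42.9
```

```bash
python3 - <<'E'
from m import *
c=shot('wrist'); save(c,'w4'); import pickle; pickle.dump(c,open('w4.pkl','wb'))
print(proj(c,(.425,-.243,.03)))
delta((.425,-.243,.12),Rgrasp(2.5,0))
hsv=cv2.cvtColor(c["color"],cv2.COLOR_RGB2HSV).astype(int);H,S,V=[hsv[...,i] for i in range(3)]
b=(H>15)&(H<35)&(S>110)&(V>50)
E
```

```text
[[313.83989931 182.11568004]]
d mm [-34.9  -1.9 -28.9] rotvec [-0.01  0.12 -0.01] t 6.0
```

View pics/w4.png

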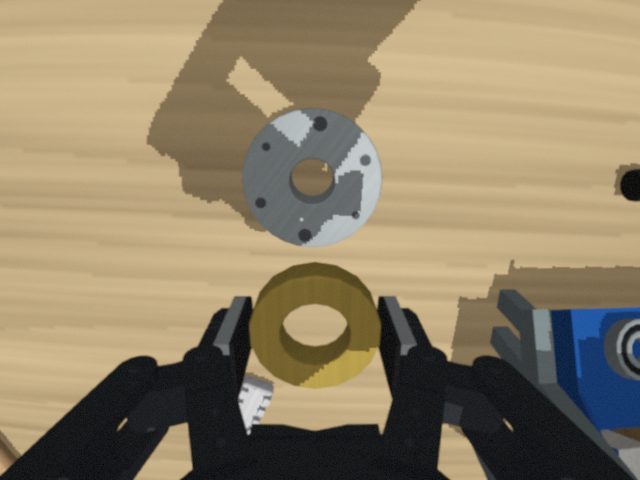

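Block silhouette spans columns 243–382 and rows 108–247, hole at (312,178); the held ring spans rows 262–387, columns 250–380.

```bash
cat > fit.py <<'E'
from m import *
from scipy.optimize import least_squares
def held(c,rmask,T0,rad,th):
    """extents of part in hand -> centre (tool x,y) and top-face tool z"""
    u=np.where(rmask.any(0))[0]; v=np.where(rmask.any(1))[0]
    top=(u.mean(),v.min()-.0); bot=(u.mean(),v.max()+1.)
    Tc=c["T"].copy(); Tt=np.array(c["T_tool_cam"]); c2=dict(c,T=Tt)
    f=lambda p:np.r_[proj(c2,(p[0]-rad,p[2],p[1]))[0,1]-bot[1],proj(c2,(p[0]+rad,p[2],p[1]+th))[0,1]-top[1],
       proj(c2,(p[0],p[2],p[1]))[0,0]-(u.min()+u.max()+1)/2]
    s=least_squares(f,[0,-.02,0]); return s.x,(u.min(),u.max(),v.min(),v.max())
E
python3 - <<'E'
from fit import *
import pickle; c=pickle.load(open('w4.pkl','rb'))
hsv=cv2.cvtColor(c["color"],cv2.COLOR_RGB2HSV).astype(int);H,S,V=[hsv[...,i] for i in range(3)]
print("wood",[tuple(hsv[y,x]) for x,y in((100,250),(200,150),(315,275),(315,380),(280,180),(365,150),(315,325))])
g=((S<60)&(V>60)).astype(np.uint8); g[255:]=0
e=blob(g>0,(312,178),85); x,y,w,h=cv2.boundingRect(cv2.convexHull(max(cv2.findContours(g,0,1)[0],key=cv2.contourArea))); print(e,x,y,w,h)
print("block far",plane(c,(x+w/2,y+h),(0,0,.03))-[.05,0,0],"near",plane(c,(x+w/2,y),(0,0,0))+[.05,0,0],
 "hole?",plane(c,(312,178),(0,0,.03)),plane(c,[(x,y+h/2),(x+w,y+h/2)],(0,0,.03))[:,1].mean())
b=((H>15)&(H<35)&(S>140)).astype(np.uint8); b[:256]=0; b[:,:249]=0;b[:,384:]=0
n,L,st,_=cv2.connectedComponentsWithStats(b); k=1+st[1:,4].argmax(); print(st[k])
p,ex=held(c,L==k,None,.027,.015); print("held x,ztop,y",p.round(4),ex)
Tt=np.array(c["T_tool_cam"]); TT=c["T"]@np.linalg.inv(Tt)
print("ring top centre world",(TT@[p[0],p[2],p[1],1])[:3].round(4))
E
```

```text
wood [(np.int64(20), np.int64(83), np.int64(197)), (np.int64(18), np.int64(93), np.int64(124)), (np.int64(22), np.int64(155), np.int64(105)), (np.int64(23), np.int64(147), np.int64(186)), (np.int64(95), np.int64(14), np.int64(107)), (np.int64(90), np.int64(10), np.int64(203)), (np.int64(20), np.int64(82), np.int64(195))]
((311.79400634765625, 177.2840118408203), (139.2607879638672, 140.80223083496094), 105.06001281738281) 242 108 141 140
block far [[ 0.42453    -0.24184635  0.03      ]] near [[ 0.42479152 -0.24619969  0.        ]] hole? [[ 0.42214071 -0.24441901  0.03      ]] -0.2440705930802584
[  249   263   133   125 10481]
held x,ztop,y [-0.0071 -0.0085  0.0005] (np.int64(249), np.int64(381), np.int64(263), np.int64(387))
ring top centre world [ 0.4667 -0.2404  0.157 ]
```

Request:
move_arm(
  plan=[-8,-0.6,-10,0,0,0,40,-13,-1.2,-24,0,0,0,40,-12,-1.2,-28,0,0,0,40,-6,-0.6,-22,0,0,0,40,0,0,-13,0,0,0,40,0,0,-6,0,0,0,40,0,0,0,0,0,0,40,0,0,0,0,0,0,40],
)

```text
time: 6.8
eef_pos: [0.4222, -0.2463, 0.0477]
tcp_rot: [-0.022, 1.0, -0.001, 0.002]
contact_force: [0.1, 0.1, -2.5]
opening: 0.614
finger_force: 42.9
```

Request:
move_arm(
  plan=[0,0,-2,0,0,0,40,0,0,-2,0,0,0,40,0,0,-2,0,0,0,40,0,0,0,0,0,0,40],
)

```text
time: 7.2
eef_pos: [0.4211, -0.2457, 0.0404]
tcp_rot: [-0.021, 1.0, -0.0, 0.001]
contact_force: [-0.2, 0.2, -2.9]
opening: 0.62
finger_force: 42.9
```

```bash
python3 - <<'E'
from h import *
c=shot('wrist'); print(np.array(c["T_tool_cam"]).round(4).tolist())
im=c["color"][200:420,200:430,::-1]; cv2.imwrite("pics/w5.png",cv2.resize(im,None,fx=2.6,fy=2.6,interpolation=cv2.INTER_CUBIC))
import pickle; pickle.dump(c,open('w5.pkl','wb'))
s=ctrl.get_state(); print(s["eef_pos"],s["contact_force"])
E
```

```text
[[0.0009, 0.9482, 0.3177, 0.0818], [1.0, -0.0006, -0.0009, -0.0], [-0.0007, 0.3177, -0.9482, -0.1421], [0.0, 0.0, 0.0, 1.0]]
[ 0.42112402 -0.24571333  0.0405206 ] [ 0.54409649 -0.3779033  -1.51661119]
```

View pics/w5.png

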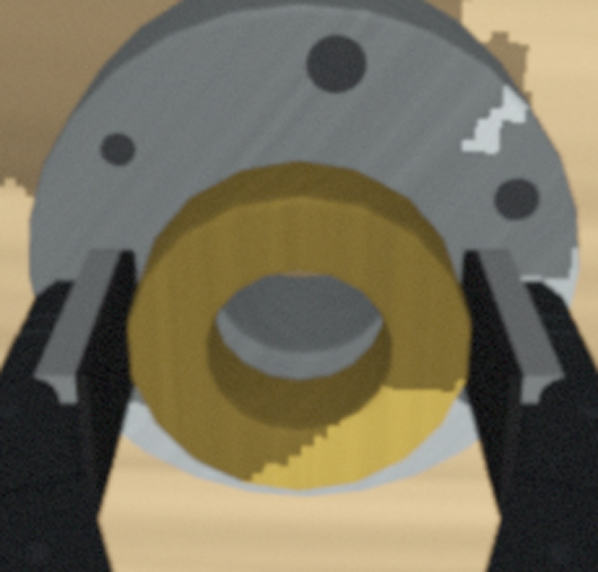

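The enlarged view shows the held ring's top face (crop rows 197–490, hole 270–430) hanging a few mm above the block, roughly over its hole; it lies about 5 mm ahead of the TCP.

Request:
move_arm(
  plan=[0,0,-2,0,0,0,40,0,0,-2,0,0,0,40,0,0,0,0,0,0,40],
)

```text
time: 7.55
eef_pos: [0.4209, -0.2456, 0.0362]
tcp_rot: [-0.021, 1.0, -0.0, 0.001]
contact_force: [-0.3, -0.7, -2.4]
opening: 0.616
finger_force: 42.9
```

Request:
move_arm(
  plan=[0,0,-1.5,0,0,0,40,0,0,0,0,0,0,40],
)

```text
time: 7.75
eef_pos: [0.4211, -0.2457, 0.0349]
tcp_rot: [-0.021, 1.0, -0.0, 0.001]
contact_force: [0.4, 0.0, -3.0]
opening: 0.613
finger_force: 42.9
```

Request:
move_arm(
  plan=[0,0,-1.5,0,0,0,40,0,0,0,0,0,0,40],
)

```text
time: 7.95
eef_pos: [0.4211, -0.2457, 0.0335]
tcp_rot: [-0.021, 1.0, -0.0, 0.001]
contact_force: [-0.2, 0.0, -2.3]
opening: 0.611
finger_force: 42.9
```

Request:
move_arm(
  plan=[0,0,-1.2,0,0,0,40,0,0,0,0,0,0,40],
)

```text
time: 8.15
eef_pos: [0.4211, -0.2457, 0.0323]
tcp_rot: [-0.021, 1.0, -0.0, 0.001]
contact_force: [0.1, 0.1, -2.3]
opening: 0.619
finger_force: 42.9
```

Request:
move_arm(
  plan=[0,0,-1.2,0,0,0,40,0,0,0,0,0,0,40],
)

```text
time: 8.35
eef_pos: [0.4211, -0.2457, 0.0311]
tcp_rot: [-0.021, 1.0, -0.0, 0.001]
contact_force: [1.1, 0.5, -3.2]
opening: 0.615
finger_force: 42.9
```

Request:
move_arm(
  plan=[0,0,-1.2,0,0,0,40,0,0,0,0,0,0,40],
)

```text
time: 8.55
eef_pos: [0.4213, -0.2459, 0.0301]
tcp_rot: [-0.021, 1.0, -0.0, 0.002]
contact_force: [0.4, -0.4, -0.7]
opening: 0.617
finger_force: 42.9
```

Request:
move_arm(
  plan=[0.8,0.7,0,0,0,0,40,0,0,-0.5,0,0,0,40,0,0,0,0,0,0,56,0,0,0,0,0,0,60,0,0,0,0,0,0,66,0,0,0,0,0,0,72,0,0,0,0,0,0,72],
)

```text
time: 9.25
eef_pos: [0.4221, -0.2451, 0.0296]
tcp_rot: [-0.021, 1.0, -0.001, 0.002]
contact_force: [0.3, 0.2, 0.4]
opening: 0.844
finger_force: 0.0
```

Request:
move_arm(
  plan=[0,0,5,0,0,0,72,0,0,10,0,0,0,72,0,0,20,0,0,0,76,5,0,25,0,0,0,76,10,0,25,0,0,0,76,15,0,15,0,0,0,76,0,0,10,0,0,0,76,0,0,0,0,0,0,76,0,0,0,0,0,0,76],
)

```text
time: 10.15
eef_pos: [0.4512, -0.2447, 0.139]
tcp_rot: [-0.021, 1.0, -0.0, 0.001]
contact_force: [-0.2, -0.2, 0.1]
opening: 0.888
finger_force: 0.0
```

```bash
python3 - <<'E'
from m import *
import pickle
for n in("wrist","top","scene"):
    c=shot(n); pickle.dump(c,open(f'p6{n}.pkl','wb')); save(c,"p6"+n)
    print(n,proj(c,(.4247,-.244,.045))); 
c=pickle.load(open('p6wrist.pkl','rb'))
p=proj(c,(.4247,-.244,.045))[0].astype(int); x0,y0=max(p[0]-100,0),max(p[1]-100,0)
cv2.imwrite("pics/w6.png",cv2.resize(c["color"][y0:y0+200,x0:x0+200,::-1],None,fx=3,fy=3,interpolation=cv2.INTER_CUBIC)); print(x0,y0)
E
```

```text
wrist [[317.13582258 201.55976786]]
top [[425.60384755 291.81037192]]
scene [[449.92610264 249.49650481]]
217 101
```

View pics/w6.png

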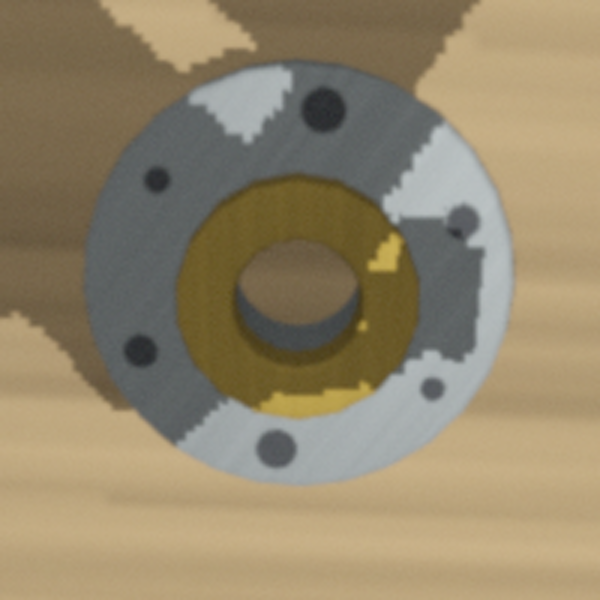

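The ring lies on the block, released, about concentric (crop: ring columns 176–419, rows 175–417; block columns 84–514, rows 60–485).

```bash
cat > chk.py <<'E'
from m import *
def ext(m):
    u=np.where(m.any(0))[0]; v=np.where(m.any(1))[0]; return u.min(),u.max()+1,v.min(),v.max()+1
def cen(c,e,r,zt,zb):
    um=(e[0]+e[1])/2; vm=(e[2]+e[3])/2
    far=plane(c,(um,e[3]),(0,0,zt))[0]; near=plane(c,(um,e[2]),(0,0,zb))[0]
    if far[0]<near[0]: raise SystemExit('order')
    y=plane(c,[(e[0],vm),(e[1],vm)],(0,0,zt))[:,1]
    return np.array([far[0]-r,near[0]+r,y.mean(),abs(y[0]-y[1])]).round(4)
def big(m,box):
    k=np.zeros(m.shape,np.uint8); x,y,w,h=box; k[y:y+h,x:x+w]=m[y:y+h,x:x+w]
    n,L,st,_=cv2.connectedComponentsWithStats(k); return L==1+st[1:,4].argmax()
E
python3 - <<'E'
from chk import *
import pickle; c=pickle.load(open('p6wrist.pkl','rb'))
hsv=cv2.cvtColor(c["color"],cv2.COLOR_RGB2HSV).astype(int);H,S,V=[hsv[...,i] for i in range(3)]
b=big((H>15)&(H<35)&(S>125),(260,140,110,120)); g=big((S<65)&(V>40),(217,101,200,190))
eb,eg=ext(b),ext(g); print(eb,eg); print("ring",cen(c,eb,.027,.045,.030)); print("block",cen(c,eg,.05,.03,0))
delta((.47,.012,.2),Rgrasp(2.5,30))
E
```

```text
(np.int64(276), np.int64(356), np.int64(160), np.int64(240)) (np.int64(245), np.int64(389), np.int64(120), np.int64(263))
ring [ 0.4241  0.4268 -0.2448  0.0519]
block [ 0.4241  0.4246 -0.2441  0.0988]
d mm [ 19.1 256.5  61.9] rotvec [  1.24 -29.92   0.04] t 10.3
```

Request:
move_arm(
  plan=[0,15,12,0.1,-2,0,76,0,35,12,0.1,-3.5,0,76,2,45,7,0.2,-4.5,0,76,3,45,0,0.2,-4.5,0,76,4,45,0,0.2,-5,0,76,4,35,0,0.2,-4.5,0,76,3,23,0,0.1,-3.5,0,76,3,10,0,0.1,-2.4,0,76,0,0,0,0,0,0,76,0,0,0,0,0,0,76,0,0,0,0,0,0,76],
)

```text
time: 11.4
eef_pos: [0.4713, 0.0071, 0.1707]
tcp_rot: [-0.02, 0.966, 0.004, 0.259]
contact_force: [-0.1, 0.8, -0.1]
opening: 0.892
finger_force: 0.0
```

```bash
python3 -c "
from h import *
c=shot('wrist'); save(c,'w7'); print(proj(c,[(.530,.011,.0716)]))
import pickle; pickle.dump(c,open('w7.pkl','wb'))"
```

```text
[[316.52213509 232.60096578]]
```

View pics/w7.png

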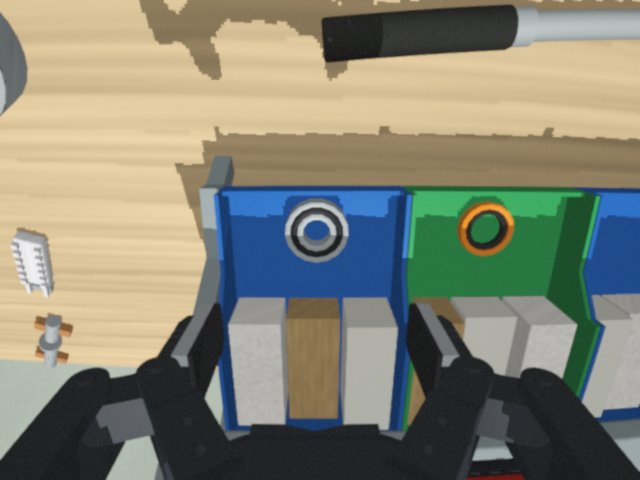

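The bearing is at (317,231) in its blue bin (walls at columns 222 and 404), lying flat; fingers are clear of the walls.

```bash
python3 - <<'E'
from m import *
import pickle; c=pickle.load(open('w7.pkl','rb'))
hsv=cv2.cvtColor(c["color"],cv2.COLOR_RGB2HSV).astype(int);H,S,V=[hsv[...,i] for i in range(3)]
e=blob((S<80),(317,231),36); print(e)
cols=list(range(235,395,5)); B=(H>100)&(H<125)&(S>120)
P=plane(c,[(u,160+np.argmax(B[160:,u])) for u in cols],(0,0,.061)); print("lip",P.mean(0),"yaw",-np.degrees(np.arctan(np.polyfit(P[:,1],P[:,0],1)[0])))
Rg=Rgrasp(2.5,30);z=Rg[:,2]; fl=np.array([.5231,.2711,.0578])
T=plane(c,e[0],fl-z*.014,z)[0]; U=T+z*.014; print("underside",U.round(4))
delta(U,Rg); delta(U-z*.04,Rg)
E
```

```text
((316.2978515625, 230.09901428222656), (63.37482452392578, 63.70677185058594), 5.1005964279174805)
lip [0.49554408 0.00669018 0.061     ] yaw 2.571121913753675
underside [0.5355 0.0111 0.0584]
d mm [  64.1    4.  -112.3] rotvec [0.14 0.08 0.16] t 11.45
d mm [ 44.2   3.2 -77.7] rotvec [0.14 0.08 0.16] t 11.45
```

Request:
move_arm(
  plan=[15,1,-25.5,0,0,0.1,76,15,1,-25.5,0,0,0.1,76,15,1,-25.5,0,0,0,76,11,0.6,-18.7,0,0,0,76,6,0.3,-10.2,0,0,0,76,2.7,0.1,-4.6,0,0,0,76,0,0,0,0,0,0,76,0,0,0,0,0,0,76],
)

```text
time: 12.25
eef_pos: [0.5361, 0.0115, 0.0611]
tcp_rot: [-0.022, 0.965, 0.005, 0.26]
contact_force: [0.2, 0.0, 1.4]
opening: 0.889
finger_force: 0.0
```

Request:
move_arm(
  plan=[0,0,0,0,0,0,35,0,0,0,0,0,0,35,0,0,0,0,0,0,35,0,0,0,0,0,0,35,0,0,0,0,0,0,35,0,0,0,0,0,0,35],
  newtons=40,
)

```text
time: 12.85
eef_pos: [0.5358, 0.0118, 0.0618]
tcp_rot: [-0.023, 0.965, 0.005, 0.26]
contact_force: [-8.7, -2.0, 8.8]
opening: 0.525
finger_force: 39.0
```

Request:
move_arm(
  plan=[-2.5,0,4.3,0,0,0,35,-5,0,8.7,0,0,0,35,-10,0,17.3,0,0,0,35,-15,0,26,0,0,0,35,-15,0,26,0,0,0,35,-12,0,20,0,0,0,35,-5,0,10,0,0,0,35,0,0,0,0,0,0,35],
)

```text
time: 13.65
eef_pos: [0.4715, 0.0118, 0.1751]
tcp_rot: [-0.022, 0.965, 0.004, 0.262]
contact_force: [-0.2, -0.3, -0.3]
opening: 0.529
finger_force: 41.2
```

```bash
python3 -c "
from h import *
delta((.46,-.243,.16),Rgrasp(2.5,0))"
```

```text
d mm [ -11.5 -254.8  -15.1] rotvec [-1.14 30.32 -0.17] t 13.65
```

Request:
move_arm(
  plan=[-2,-12,0,-0.1,1.6,0,35,-2,-25,0,-0.1,3,0,35,-2,-35,0,-0.1,4,0,35,-2,-40,0,-0.2,4.5,0,35,-2,-40,0,-0.2,4.5,-0.1,35,-1.5,-38,-2,-0.1,4.5,0,35,0,-30,-4,-0.1,3.7,-0.1,35,0,-20,-5,-0.1,2.7,0,35,0,-14.8,-4,-0.1,1.8,0,35,0,0,0,0,0,0,35,0,0,0,0,0,0,35,0,0,0,0,0,0,35],
)

```text
time: 14.85
eef_pos: [0.4594, -0.2419, 0.1573]
tcp_rot: [-0.021, 1.0, 0.002, -0.002]
contact_force: [0.1, 0.2, -1.5]
opening: 0.529
finger_force: 41.2
```

```bash
python3 - <<'E'
from h import *
c=shot('wrist'); import pickle; pickle.dump(c,open('w8.pkl','wb'))
delta((.46,-.243,.16),Rgrasp(2.5,0)); print(ctrl.get_state()["eef_pos"])
im=c["color"][130:410,180:450,::-1]; cv2.imwrite("pics/w8.png",cv2.resize(im,None,fx=2.1,fy=2.1,interpolation=cv2.INTER_CUBIC))
E
```

```text
d mm [ 0.5 -1.1  2.3] rotvec [-0.14 -0.22  0.04] t 14.9
[ 0.45948448 -0.2419291   0.15765041]
```

View pics/w8.png

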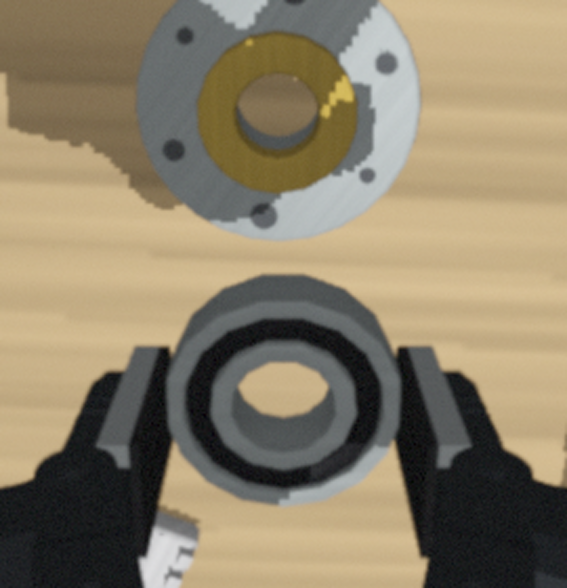

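Held bearing's top face spans crop columns 167–401, rows 299–504; the ring on the block spans columns 197–358, rows 32–192, still well seated.

```bash
python3 - <<'E'
from chk import *
import pickle
c=pickle.load(open('w8.pkl','rb')); Tt=np.array(c["T_tool_cam"]); c2=dict(c,T=Tt); TT=c["T"]@np.linalg.inv(Tt)
f=2.1; near=(180+283/f,130+299/f); far=(180+283/f,130+504/f); bot=(180+283/f,130+273/f)
for zt in(-.016,-.014,-.012,-.010):
    n=plane(c2,near,(0,0,zt))[0]; a=plane(c2,far,(0,0,zt))[0]; b=plane(c2,bot,(0,0,zt+.014))[0]
    lr=plane(c2,[(180+167/f,130+390/f),(180+401/f,130+390/f)],(0,0,zt))
    print(zt,"xc near,far,bot",n[0]-.0235,a[0]+.0235,b[0]-.0235,"yc",lr[:,1].mean(),"w",np.ptp(lr[:,1]))
hsv=cv2.cvtColor(c["color"],cv2.COLOR_RGB2HSV).astype(int);H,S,V=[hsv[...,i] for i in range(3)]
b=big((H>15)&(H<35)&(S>125),(260,130,110,100)); print(ext(b),"ring",cen(c,ext(b),.027,.045,.030))
E
```

```text
-0.016 xc near,far,bot 0.0020354784001233237 0.0051802292372517475 0.0012752389334653377 yc 0.00039260824493031997 w 0.04313262701759679
-0.014 xc near,far,bot 0.0011434486150872641 0.003592704001070736 0.0004614887979167842 yc 0.00039914637115135744 w 0.043816662485626184
-0.012 xc near,far,bot 0.00025141883005122545 0.002005178764889738 -0.00035226133763175543 yc 0.0004056844973723949 w 0.04450069795365558
-0.01 xc near,far,bot -0.0006406109549848202 0.00041765352870874045 -0.001166011473180302 yc 0.00041222262359343065 w 0.04518473342168497
(np.int64(275), np.int64(349), np.int64(146), np.int64(221)) ring [ 0.4238  0.4268 -0.2446  0.051 ]
```

Request:
move_arm(
  plan=[-7,-0.6,-10,0,0,0,35,-12,-1.2,-24,-0.1,-0.1,0,35,-10,-0.9,-28,0,-0.1,0,35,-5,-0.5,-22,0,0,0,35,0,0,-13,0,0,0,35,0,0,-5.5,0,0,0,35,0,0,0,0,0,0,35,0,0,0,0,0,0,35],
)

```text
time: 15.7
eef_pos: [0.4266, -0.2467, 0.0564]
tcp_rot: [-0.021, 1.0, -0.001, 0.001]
contact_force: [-0.9, 0.4, -1.5]
opening: 0.529
finger_force: 41.2
```

Request:
move_arm(
  plan=[0,0,-1.5,0,0,0,35,0,0,0,0,0,0,35,0,0,0,0,0,0,35],
)

```text
time: 16.0
eef_pos: [0.426, -0.2463, 0.0543]
tcp_rot: [-0.021, 1.0, -0.0, 0.0]
contact_force: [-0.3, -0.1, -1.0]
opening: 0.525
finger_force: 41.2
```

Correct y by +1 mm and go down in steps.

Request:
move_arm(
  plan=[-0.5,1.1,-2,0,0,0,35,0,0,-2,0,0,0,35,0,0,0,0,0,0,35,0,0,0,0,0,0,35],
)

```text
time: 16.4
eef_pos: [0.4251, -0.2449, 0.0497]
tcp_rot: [-0.021, 1.0, 0.0, -0.0]
contact_force: [0.6, -0.0, -0.2]
opening: 0.526
finger_force: 41.2
```

Request:
move_arm(
  plan=[0,0,-1.2,0,0,0,35,0,0,0,0,0,0,35],
)

```text
time: 16.6
eef_pos: [0.4251, -0.2449, 0.0485]
tcp_rot: [-0.021, 1.0, 0.0, -0.0]
contact_force: [-0.5, 0.7, -0.8]
opening: 0.526
finger_force: 41.2
```

Request:
move_arm(
  plan=[0,0,-1.2,0,0,0,35,0,0,0,0,0,0,35],
)

```text
time: 16.8
eef_pos: [0.4253, -0.2451, 0.0482]
tcp_rot: [-0.021, 1.0, 0.0, -0.001]
contact_force: [-2.3, 1.0, 4.6]
opening: 0.529
finger_force: 41.7
```

Request:
move_arm(
  plan=[0,0,-1,0,0,0,35,0,0,0,0,0,0,35],
)

```text
time: 17.0
eef_pos: [0.4253, -0.2451, 0.0481]
tcp_rot: [-0.021, 1.0, 0.0, -0.001]
contact_force: [-4.9, 2.4, 10.9]
opening: 0.525
finger_force: 42.3
```

Request:
move_arm(
  plan=[0,0,1,0,0,0,35,0,0,0,0,0,0,48,0,0,0,0,0,0,52,0,0,0,0,0,0,58,0,0,0,0,0,0,64,0,0,0,0,0,0,70,0,0,0,0,0,0,70],
)

```text
time: 17.7
eef_pos: [0.4252, -0.245, 0.0473]
tcp_rot: [-0.021, 1.0, 0.0, -0.0]
contact_force: [-0.2, 1.5, -0.2]
opening: 0.817
finger_force: 0.0
```

Request:
move_arm(
  plan=[0,0,5,0,0,0,70,0,0,10,0,0,0,70,0,0,20,0,0,0,70,5,0,25,0,0,0,70,10,0,25,0,0,0,70,15,0,15,0,0,0,70,0,0,0,0,0,0,70,0,0,0,0,0,0,70,0,0,0,0,0,0,70],
)

```text
time: 18.6
eef_pos: [0.454, -0.2443, 0.1461]
tcp_rot: [-0.021, 1.0, 0.001, -0.001]
contact_force: [0.2, -1.0, 0.5]
opening: 0.816
finger_force: 0.0
```

```bash
python3 - <<'E'
from chk import *
import pickle
c=shot('wrist'); pickle.dump(c,open('w9.pkl','wb')); p=proj(c,(.4247,-.2445,.045))[0].astype(int); x0,y0=p[0]-100,max(p[1]-100,0); print(x0,y0)
cv2.imwrite("pics/w9.png",cv2.resize(c["color"][y0:y0+200,x0:x0+200,::-1],None,fx=3,fy=3,interpolation=cv2.INTER_CUBIC))
hsv=cv2.cvtColor(c["color"],cv2.COLOR_RGB2HSV).astype(int);H,S,V=[hsv[...,i] for i in range(3)]
b=big((H>15)&(H<35)&(S>125),(p[0]-55,p[1]-60,110,120)); print("ring",ext(b),cen(c,ext(b),.027,.045,.030))
h=(S<90).astype(bool); q=big(h&~b,(p[0]-40,p[1]-45,80,85)); print("bearing",ext(q),cen(c,ext(q),.0235,.059,.045))
E
```

```text
215 95
ring (np.int64(276), np.int64(354), np.int64(155), np.int64(204)) [ 0.4035  0.4266 -0.2453  0.0513]
bearing (np.int64(275), np.int64(355), np.int64(150), np.int64(235)) [ 0.4242  0.4184 -0.2451  0.0501]
```

View pics/w9.png

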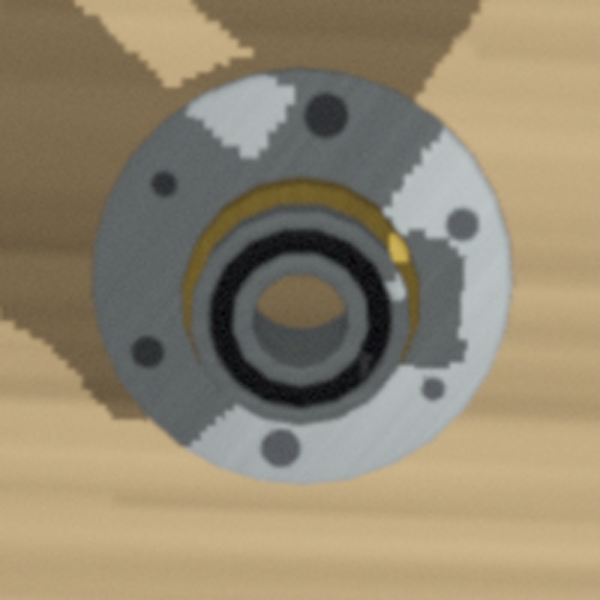

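The bearing lies flat on the ring; crop: bearing far edge row 422, near lower rim row 205, columns about 191–412; ring near edge row 179, columns 183–419.

```bash
python3 - <<'E'
from chk import *
import pickle
c=pickle.load(open('w9.pkl','rb')); X,Y=215,95
P=lambda u,v,z:plane(c,(X+u/3,Y+v/3),(0,0,z))[0]
print("bearing far",P(302,422,.059)[0]-.0235,"near low rim",P(302,205,.045)[0]+.0235,"bore far",P(302,367,.059)[0]-.01,"seal outer mid", (P(302,229,.059)+P(302,407,.059))/2,"y",P(301.5,312,.059)[1],"seal y",P((209+391)/2,317,.059)[1])
print("ring near",P(302,179,.03)[0]+.027,"y",P(301,300,.045)[1]); print("block",P(302,484,.03)[0]-.05,P(302,67,0)[0]+.05,P((92+512)/2,280,.03)[1])
E
```

```text
bearing far 0.4246755629534109 near low rim 0.42689870115682976 bore far 0.4258501605727666 seal outer mid [ 0.42564867 -0.24445595  0.059     ] y -0.24463765376005 seal y -0.2449056247839571
ring near 0.4263958381916536 y -0.24465833805093776
block 0.42392381337452834 0.42503174684100314 -0.24442230862794795
```

```bash
python3 -c "
from h import *
print(order.sign_off())"
```

```text
the job is handed in; nothing more can be done
None
```

The ring and bearing are set down flat on the driving block and released, with all three axes within about 1–1.5 mm by the last wrist-camera picture; I handed the job in at about 18.7 s, and no verdict came back.

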